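# Clamp a bodypack transmitter in the sloping test dock

### The arm

A 6-joint arm with a two-finger parallel gripper is mounted at the origin on the work surface. World frame = base frame: x ahead of the robot, y to its left, z up, the work surface at z = 0. Lengths are in m, angles in degrees, forces in N, time in s.
With the tool pointing down it reaches from about 0.25 to 0.725 m from the base axis. Payload 9.7 kg.
Tool frame: the origin (TCP) lies midway between the tips of the shut fingers; the grasp point (between the pads) lies 19 mm behind it; z points along the fingers, y is the line along which they close (so a half turn about z gives the same grasp; the last joint's range is limited). The gripper opens to 85 mm and grips with 20 to 120 N. Pads are 22 mm wide; open, the fingers measure 114 mm over their backs; the gripper's body (76 mm by 85 mm) begins 54 mm behind the grasp point. The pads swing forward as they close: fully open they stand 13 mm farther back than shut.
Start: joints at [0, 4.979, 10.078, 95.1, 0, 90], TCP at [0.55, -0, 0.203] pointing down, gripper open.
Joint ranges: [-179.16, 179.16], [-48.56, 103.87], [-65.8, 70.77], [-126.05, 130.52], [-82.76, 87.17], [-180, 180]. Speed limits (degrees/s): [127.2, 127.2, 147.25, 180, 180, 180].

### API

Orientations are given as [roll, pitch, yaw] about the fixed x, y, z axes, in that order (R = Rz(yaw) Ry(pitch) Rx(roll)).
In Python, from workcell import readout, imaging, bot, spotter gives the robot as it stands.
- The arm moves only by the shell command python3 -m jog 'ROWS' [FORCE]. ROWS is JSON, a list of rows, each an object with "rotation": the turn, a rotation vector about the world's x, y, z in degrees, a list of three; "translation": the shift along the world's x, y, z in mm, a list of three; "grip": the finger opening in mm, from 0 to 85.4. In form: [{"rotation": [wx, wy, wz], "translation": [dx, dy, dz], "grip": grip}, ...]. A call has 1 to 20 rows; each row is the pose to reach, as a shift and turn from the pose commanded when the call began; what a row does not reach only later rows make up. A row lasts 1/10 s, in which the tool goes at most 50 mm and 8.59 degrees, less where a joint would pass 70% of its speed; a pose out of reach is approached as far as the arm can. A call with a gripper value outside its range is refused whole. The fingers move at their own pace and stop on an object; FORCE is the grip in N (left out, the last holds). Time passes only in rows, so rows that repeat a pose let the fingers close. It gives the time, the measured TCP pose, the force, the opening and the grip force at its end, in the units of the state.
- readout.get_obs(): the state, without advancing time (a new reading comes with each control period).
- imaging.camera(name): name is "scene" or "side" or "wrist"; returns (picture, depth): 420x560x3 uint8, red, green, blue; 420x560 float32, m along the optical axis (not along the pixel's ray), 0 where there is no reading.
- imaging.camera_info(name): a dict with "vertical_fov" (degrees; the focal length in pixels is half the picture's height over the tangent of half this angle, whatever the lens; pixels are square), "cx", "cy" (the principal point, pixels), "extrinsics" (4x4, takes a point from camera to world coordinates); the wrist camera has in their place "tool_from_camera" (4x4, takes a point from camera to tool coordinates, whose origin is the TCP and whose axes are the flange's). Camera axes: x right, y down, z forward; pixel columns grow to the right and rows downward; lengths in m; the calibration is good to about 2 mm. The wrist camera is an equidistant fisheye: a pixel r from the principal point sees the ray r / f radians off the axis. A picture is of the moment at which its call begins: read the wrist's pose just before it. camera_info takes no time and is no camera call.
- bot.job_done(): hands the job in; it is judged then, once.
Trained networks look in the newest picture that a camera, given by its name, has taken for a name from the list of things; names that differ only in an ending like _2 or _b are one class to them, and where a whole thing is asked for, a point or a joint stands for the part that bears it (a point fixed in the world has none). Each returns a list of dicts, best first, with "confidence" (0 to 1); they miss things now and then, are a little off and sometimes report something else, mostly with a low value. They report only what shows in the picture. A call takes as long as a camera call. They do not tell look-alikes from the thing itself.
- spotter.spot_in(camera, target): "box" ([centre column, centre row, width, height] in pixels, round what is visible of it).
- spotter.mark_of(camera, target): "uv" ([column, row] in pixels: a listed point, or the origin of a listed thing).
The state is a dict: "time": time; "q": joint angles; "qd": joint speeds; "joint_efforts": joint torques, N m; "ee_pos": TCP position; "tcp_rot": TCP orientation; "wrist_force": force on the tool from outside, world axes, zero at the start; "torque": the same for the moment, N m; "opening": finger opening in m; "grasp_force": force on a finger pad.
Only numpy, scipy, OpenCV 4.12 (cv2) and the standard library are available. Lean on these libraries where they do the work, as an engineer would, in place of code of your own. Each camera call takes 0.05 s, during which the arm holds its last target. There are 200 camera calls.

### The job

Turn the knob of the test dock's swing latch until it clicks open, lay the bodypack transmitter gently in the sloping cradle with its brass antenna socket pointing up the slope and its lower end against the lip, let go of it, then turn the knob back until it clicks shut so that the latch arm lies over the pack. Finish with the latch shut, the pack clamped and the robot clear; leave the battery caddy, the tape roll and the whip antenna where they stand.

Things in the scene. Friction and masses are not known exactly. Their poses are not given: they have to be found in the camera images.
- cradle: Sloping aluminium deck of the fixed test dock (left or right of the loose things, front roughly to the robot), 32 degrees from level, 110 mm across, from x=-55 to +100 mm, 10 mm thick on a base 140 x 110 mm. Origin: on its surface, 55 mm above the table, just where the pack's origin lies when home. x up the slope, y across to the left seen from the robot's side, z out of the deck.
- lip (a point): Middle of the inner face of the pocket's black lower lip, at the deck's surface: cradle x=-36, y=0, z=0 mm. The lip is 68 mm wide and 12 mm high. Two black cheeks, also 12 mm high, run up the slope from it to x=-22 mm, inner faces at y=-28 and +28 mm. Above x=-22 mm the pocket's sides are open.
- latch_grip (a point): On the latch knob's axis (square to the deck), in its grip bar: cradle x=68, y=0, z=51 mm. Turns with the knob: z out of the deck, x along the bar. Bar: black, 44 mm long, 14 mm thick, 34 to 60 mm out from the deck. Below it a round hub (17 mm radius, 25 to 34 mm out) on a pillar (13 mm radius).
- latch_tip (a point): Tip of the latch's flat steel arm, on its underside 25 mm out from the deck, 50 mm from the knob's axis. The arm turns with the knob, lying along -x of latch_grip; it is 16 mm wide, 6 mm thick. Shut, it reaches to cradle x=18 mm and clears the home pack's top by 3 mm.
- latch (a joint): Latch knob angle, rad, 0 to 1.3 between stops. 0 = shut (as at the start): arm straight down the slope over the pocket. Opens counter-clockwise seen from in front of the deck (positive about cradle z), the arm swinging to -y. An over-centre spring holds it at either stop: about 0.1 N m starts it, the pull fades to the dead centre at 0.65, then it snaps on to the other stop by itself.
- pack: Bodypack transmitter, loose: flat black box 70 (x) x 50 (y) x 22 mm (z), 0.09 to 0.18 kg, lying on the table, face up: small display, three round grey buttons and a dark band. A brass antenna socket (9 mm diameter) sticks out 10 mm from its +x end, 12 mm to the +y side of the middle, 11 mm up. Origin: centre of its underside.
- caddy: Bystander: white open-topped battery caddy, 34 x 66 x 55 mm high, loose. Origin: centre of its underside.
- tape: Bystander: black tape roll lying flat, 76 mm across, 24 mm high, 52 mm hole, loose. Origin: centre of its underside.
- whip: Bystander: upright black whip antenna 12 mm thick and 147 mm high on a round foot 56 mm across, loose. Origin: centre of its underside.
- charger: Fixed bystander: black battery charger 120 x 140 mm, 46 mm high, on the side of the table away from the dock. Origin: centre of its underside.
Mind the look-alikes: they are no part of the job. What is shaped like the pack but purple is not meant.

How it is judged:
By the outcome, as a careful person would: the job done as asked, in the order asked, and still so for the second after the job is handed in, with the robot touching nothing.
It also fails if it takes over 61 s, if anything falls off the work surface, if the arm or the gripper's body presses on something with over 40 N, if the wrist force passes 120 N, or if a joint passes its speed limit or range.

## Working session

There is one attempt and no reset: what is moved stays moved. The work goes in short steps, Python scripts to look and compute and a shell command to move; the robot and the scene stay as the last step left them, time stands still between calls to the robot, and variables do not carry over. Pictures are saved under pics/ and viewed, at most 10 in all, crops included, and the job is handed in when it is done.

```bash
ls; mkdir -p pics
cat > h.py <<'E'
import numpy as np, cv2
from workcell import readout, imaging, bot, spotter
from scipy.spatial.transform import Rotation as R
def world(cam,depth=None,uv=None):
    i=imaging.camera_info(cam); f=210/np.tan(np.radians(i["vertical_fov"]/2)); return i,f
def cloud(cam,d):
    i,f=world(cam); v,u=np.mgrid[0:420,0:560]
    P=np.stack([(u-i["cx"])/f*d,(v-i["cy"])/f*d,d],-1)
    E=np.array(i["extrinsics"]); return P@E[:3,:3].T+E[:3,3]
E
python3 - <<'E'
from h import *
print(readout.get_obs())
ims=[]
for c in ("scene","side"):
    p,d=imaging.camera(c); np.savez(f"{c}.npz",p=p,d=d); X=cloud(c,d)
    cv2.imwrite(f"pics/{c}0.png",p[:,:,::-1])
    print(c,np.round(imaging.camera_info(c)["extrinsics"],2).tolist())
    for t in ("pack","cradle","latch_grip","latch_tip","lip","caddy","tape","whip","charger"):
        for m in spotter.mark_of(c,t)[:3]:
            u,v=np.round(m["uv"]).astype(int); 
            x=X[min(max(v,0),419),min(max(u,0),559)]
            print(t,round(m["confidence"],2),u,v,np.round(x,3))
E
```

```text
pics
{'time': 0.0, 'q': array([-1.75465071e-03,  5.01031370e+00,  1.00346148e+01,  9.50998553e+01,
        5.93515082e-04,  8.99998536e+01]), 'qd': array([-0.01620568, -0.03852046,  0.00477115, -0.07099937,  0.00512148,
        0.04202601]), 'joint_efforts': array([ 7.68234549e-04, -5.20392072e+01,  4.64802504e+01,  1.63646933e-02,
        2.23589603e-05, -6.77332673e-05]), 'ee_pos': array([ 5.49730784e-01, -1.35877117e-05,  2.02092083e-01]), 'tcp_rot': array([-1.79924446e+02, -5.93707645e-04,  8.99983910e+01]), 'wrist_force': array([-0.22166806,  0.26748174, -0.48596488]), 'torque': array([ 0.01861676, -0.04546253,  0.03996917]), 'grasp_force': 0.0, 'opening': 0.08523789046812161}
scene [[0.13, 0.84, -0.52, 1.05], [0.99, -0.11, 0.07, -0.07], [0.0, -0.53, -0.85, 0.88], [0.0, 0.0, 0.0, 1.0]]
pack 0.92 197 316 [ 0.752 -0.191  0.021]
pack 0.86 278 308 [ 0.756 -0.03   0.021]
pack 0.66 359 159 [0.413 0.214 0.021]
cradle 0.79 152 226 [ 0.593 -0.258  0.118]
cradle 0.6 144 224 [ 0.605 -0.266  0.15 ]
latch_grip 0.71 144 221 [ 0.598 -0.266  0.149]
latch_tip 0.81 147 221 [ 0.568 -0.274  0.098]

[... 155 characters left out ...]
6 -0.001]
whip 0.89 266 252 [ 0.629 -0.04   0.016]
charger 0.77 389 213 [0.584 0.237 0.045]
side [[0.88, -0.32, 0.35, 0.24], [-0.47, -0.6, 0.64, -0.58], [0.0, -0.73, -0.68, 0.75], [0.0, 0.0, 0.0, 1.0]]
pack 0.97 350 224 [ 0.738 -0.034  0.022]
pack 0.86 284 220 [0.61  0.048 0.023]
pack 0.61 399 278 [ 0.734 -0.208  0.024]
cradle 0.67 351 333 [ 0.56  -0.279  0.055]
cradle 0.57 246 278 [ 0.457 -0.071  0.036]
latch_grip 0.66 372 295 [ 0.59  -0.277  0.145]
latch_tip 0.8 357 326 [ 0.572 -0.278  0.067]
lip 0.74 338 348 [ 0.53  -0.285  0.04 ]
caddy 0.71 244 280 [ 0.454 -0.067  0.028]
tape 0.57 223 246 [0.455 0.041 0.023]
whip 0.61 310 255 [ 0.242 -0.579  0.747]
charger 0.6 230 185 [0.542 0.195 0.046]
```

Run:
```python
import cv2,numpy as np
a=cv2.imread("pics/scene0.png");b=cv2.imread("pics/side0.png")
cv2.imwrite("pics/a.png",cv2.resize(a[100:380,100:460],(771,600),interpolation=cv2.INTER_CUBIC))
cv2.imwrite("pics/b.png",cv2.resize(b[130:400,150:500],(777,600),interpolation=cv2.INTER_CUBIC))
```

```text
(no output)
```

View pics/a.png

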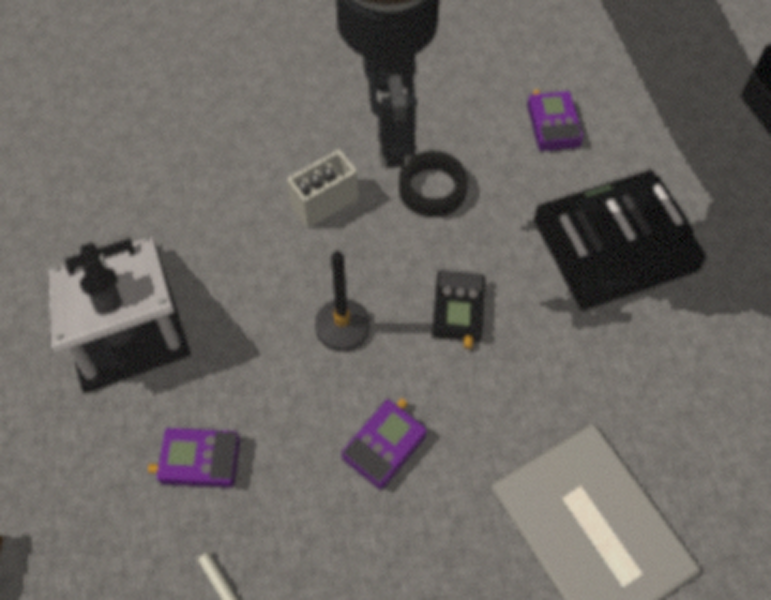

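View pics/b.png

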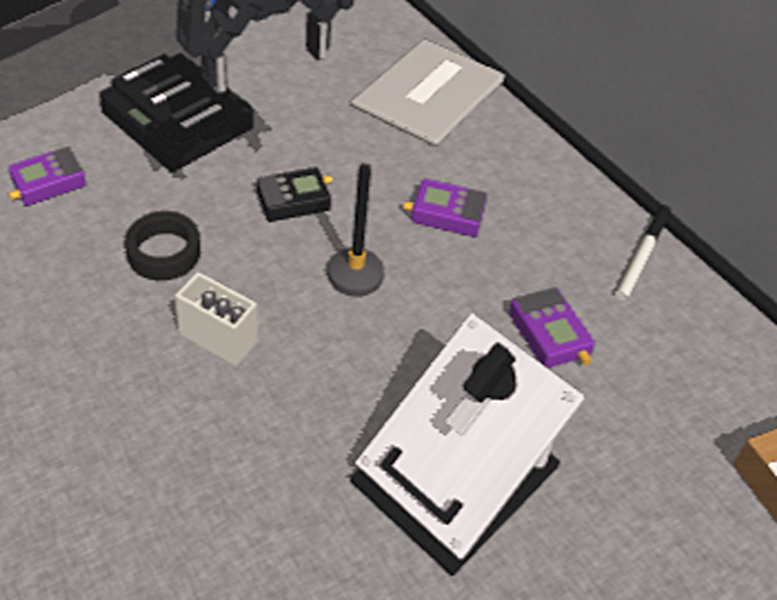

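The black pack stands left of the whip at about (0.61, 0.05), its socket towards +x. The dock is at about (0.58, -0.27), with the latch shut and the slope rising away from the robot. Next I fit both poses.

Run:
```python
from h import *
for c in ("side","scene"):
    z=np.load(c+".npz"); p,d=z["p"].astype(int),z["d"]; X=cloud(c,d)
    # deck
    r=(np.linalg.norm(X[...,:2]-[0.585,-0.275],axis=-1)<.13)&(X[...,2]>.015)&(X[...,2]<.13)&(d>0)&(p.min(-1)>130)&(p.max(-1)-p.min(-1)<30)
    Q=X[r]; n=None
    c0=np.median(Q,0); 
    in_=np.ones(len(Q),bool)
    best=0
    rng=np.random.default_rng(0)
    for _ in range(300):
        a=Q[rng.choice(len(Q),3,False)]; nn=np.cross(a[1]-a[0],a[2]-a[0]); l=np.linalg.norm(nn)
        if l<1e-4: continue
        nn/=l; k=np.abs((Q-a[0])@nn)<.002
        if k.sum()>best: best=k.sum(); in_=k
    Q=Q[in_]; m=Q.mean(0); n=np.linalg.svd(Q-m,full_matrices=False)[2][2]; n*=np.sign(n[2])
    yd=np.cross([0,0,1.],n); yd/=np.linalg.norm(yd)  # horizontal
    up=np.cross(yd,n); up*=np.sign(up[2]); left=np.cross(n,up)
    uv=np.c_[(Q-m)@up,(Q-m)@left].astype(np.float32)
    (cc),sz,an=cv2.minAreaRect(uv)
    print(c,len(Q),"tilt",np.degrees(np.arccos(n[2])),"up yaw",np.degrees(np.arctan2(up[1],up[0])),"rect",cc,sz,an)
    lo,hi=np.percentile(uv,[.5,99.5],axis=0); print(lo,hi,hi-lo)
    ctr=m+up*cc[0]+left*cc[1]
    o=ctr-up*.0225
    print(" origin",o, "surface at z55:",o+up*(0.055-o[2])/up[2],"m",m)
    # pack
    r=(np.linalg.norm(X[...,:2]-[0.61,.048],axis=-1)<.055)&(X[...,2]>.016)&(X[...,2]<.03)&(d>0)
    q=X[r][:,:2]; hull=q.astype(np.float32); 
    vs=np.argwhere(r)
    print(" pack",len(q),cv2.minAreaRect(hull),"z",np.median(X[r][:,2]))
    g=(np.linalg.norm(X[...,:2]-[0.63,.048],axis=-1)<.08)&(d>0)&(p[...,0]-p[...,2]>60)&(X[...,2]<.03)
    print(" brass",g.sum(),np.median(X[g],0) if g.any() else "")
    k=(np.linalg.norm(X[...,:2]-[0.585,-0.275],axis=-1)<.13)&(d>0)&(p.max(-1)<90)
    K=(X[k]-o); L=np.c_[K@up,K@left,K@n]
    b=L[(L[:,2]>.054)&(L[:,2]<.066)]; print(" bar",len(b),np.median(b,0),cv2.minAreaRect(b[:,:2].astype(np.float32)),np.percentile(b[:,2],[50,90]))
    l=L[(L[:,2]>.003)&(L[:,2]<.016)&(L[:,0]<0)]
    if len(l): print(" lip",len(l),l.min(0),l.max(0))
```

```text
side 4046 tilt 31.951247742938833 up yaw 14.817865130818701 rect (0.001668289303779602, 0.003534991294145584) (0.10979229211807251, 0.15417976677417755) 89.98970794677734
[-0.07463603 -0.05047749] [0.0779237  0.05774861] [0.15255973 0.1082261 ]
 origin [ 0.55997443 -0.27983688  0.05591878] surface at z55: [ 0.55855029 -0.28021364  0.055     ] m [ 0.57796635 -0.27873381  0.06694286]
 pack 492 ((0.6174653172492981, 0.06813377141952515), (0.05272076651453972, 0.07499496638774872), 76.46245574951172) z 0.02297100349719594
 brass 17 [0.65792604 0.06958379 0.01459998]
 bar 219 [ 0.06739321 -0.00113045  0.05964519] ((0.06744111329317093, 0.00032634707167744637), (0.04301673546433449, 0.014261695556342602), 0.4428752660751343) [0.05964519 0.06156665]
 lip 203 [-0.04181015 -0.03352028  0.00384921] [-0.02250522  0.0339094   0.01475071]
scene 1104 tilt 31.859843081112583 up yaw 14.410725565492633 rect (-0.015969131141901016, 0.004983179271221161) (0.10830556601285934, 0.15734566748142242) 89.67059326171875
[-0.09024845 -0.04884285] [0.06090029 0.0586654 ] [0.15114874 0.10750825]
 origin [ 0.56265766 -0.28148257  0.05616167] surface at z55: [ 0.56084725 -0.28194777  0.055     ] m [ 0.59554326 -0.27817748  0.07646734]
 pack 676 ((0.6186866164207458, 0.0662427544593811), (0.049965936690568924, 0.07442300021648407), 76.28604125976562) z 0.021494205789644782
 brass 16 [0.65848556 0.06872834 0.01379845]
 bar 89 [0.07347931 0.00097155 0.05952496] ((0.06636364012956619, 0.000468479935079813), (0.04453164339065552, 0.013778185471892357), 0.6826964020729065) [0.05952496 0.06062112]
 lip 120 [-0.0451375  -0.03330094  0.00300475] [-0.02256028  0.03440398  0.01286203]
```

```bash
cat >> h.py <<'E'
O=np.array([.560,-.2805,.0557]); YAW=14.7
C=R.from_euler("ZY",[YAW,-32],degrees=True)   # cradle axes: x up, y left, z out
def goal(p,spin,frame="c",yaw=0):
    """tool z into the surface; spin = angle of tool y about surface normal from frame x, deg; p mm"""
    F,o=(C,O) if frame=="c" else (R.from_euler("z",yaw,degrees=True),np.zeros(3))
    t=np.radians(spin); y=np.array([np.cos(t),np.sin(t),0]); z=np.array([0,0,-1.]); x=np.cross(y,z)
    return o+F.apply(np.array(p)/1000.), F*R.from_matrix(np.stack([x,y,z],1))
def to(p,spin,frame="c",yaw=0):
    s=readout.get_obs(); P,Q=goal(p,spin,frame,yaw)
    Rn=R.from_euler("xyz",s["tcp_rot"],degrees=True)
    print("d",np.round((P-s["ee_pos"])*1000,1),"rot",np.round((Q*Rn.inv()).as_rotvec(degrees=True),2))
def cr():
    s=readout.get_obs(); print("cradle tcp mm",np.round(C.inv().apply(s["ee_pos"]-O)*1000,1),"world",np.round(s["ee_pos"],4),"F",np.round(s["wrist_force"],1),"grip",s["opening"],s["grasp_force"],"t",s["time"],"q",np.round(s["q"]))
E
python3 -c "
from h import *
to([67.5,0,120],-90); to([67.5,0,37],-90); print(C.apply([0,0,1]),C.apply([1,0,0]),C.apply([0,1,0]))"
```

```text
d [   3.9 -282.1   -9.6] rot [ 27.21 -20.99 -73.21]
d [  46.4 -271.   -80. ] rot [ 27.21 -20.99 -73.21]
[-0.51257382 -0.13447122  0.8480481 ] [0.82028958 0.21519894 0.52991926] [-0.25375794  0.96726775  0.        ]
```

```bash
python3 -m jog '[{"rotation":[0,0,0],"translation":[0,-30,40],"grip":60},{"rotation":[0,0,0],"translation":[0,-60,60],"grip":60},{"rotation":[0,0,0],"translation":[0,-100,60],"grip":60},{"rotation":[5.4,-4.2,-14.6],"translation":[0,-140,60],"grip":60},{"rotation":[10.9,-8.4,-29.3],"translation":[0,-180,50],"grip":60},{"rotation":[16.3,-12.6,-43.9],"translation":[4,-220,30],"grip":60},{"rotation":[21.8,-16.8,-58.6],"translation":[4,-260,10],"grip":60},{"rotation":[27.2,-21,-73.2],"translation":[4,-282,-10],"grip":60},{"rotation":[27.2,-21,-73.2],"translation":[4,-282,-10],"grip":60},{"rotation":[27.2,-21,-73.2],"translation":[4,-282,-10],"grip":60},{"rotation":[27.2,-21,-73.2],"translation":[4,-282,-10],"grip":60},{"rotation":[27.2,-21,-73.2],"translation":[4,-282,-10],"grip":60},{"rotation":[27.2,-21,-73.2],"translation":[4,-282,-10],"grip":60}]' 40
python3 - <<'E'
from h import *
cr(); to([67.5,0,37],-90)
p,d=imaging.camera("wrist"); cv2.imwrite("pics/w1.png",p[:,:,::-1])
E
```

```text
time: 2.3
ee_pos: [0.5533, -0.282, 0.1926]
tcp_rot: [-179.9, -32.1, 14.3]
wrist_force: [0.9, -0.1, 0.4]
opening: 0.0598
grasp_force: 0.0
cradle tcp mm [ 66.7   0.3 119.8] world [ 0.5533 -0.282   0.1926] F [ 0.9 -0.1  0.4] grip 0.05984072816471521 0.0 t 2.3 q [-40.  -8. -10.  68.  25. 131.]
d [ 43.2  11.  -69.8] rot [-0.11  0.07  0.31]
```

View pics/w1.png

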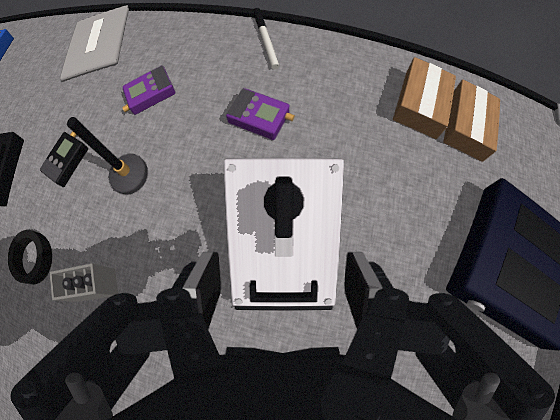

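The wrist view shows the knob at (284,200), centred between the fingers, with the deck square to the gripper. I go down onto the bar and grip it.

```bash
python3 -m jog '[{"rotation":[0,0,0],"translation":[10,3,-17],"grip":50},{"rotation":[0,0,0],"translation":[22,6,-35],"grip":40},{"rotation":[0,0,0],"translation":[32,8,-52],"grip":40},{"rotation":[0,0,0],"translation":[39,10,-63],"grip":40},{"rotation":[0,0,0],"translation":[43,11,-70],"grip":40},{"rotation":[0,0,0],"translation":[43,11,-70],"grip":40},{"rotation":[0,0,0],"translation":[43,11,-70],"grip":5},{"rotation":[0,0,0],"translation":[43,11,-70],"grip":5},{"rotation":[0,0,0],"translation":[43,11,-70],"grip":5},{"rotation":[0,0,0],"translation":[43,11,-70],"grip":5},{"rotation":[0,0,0],"translation":[43,11,-70],"grip":5}]' 40
python3 -c "
from h import *
cr(); n=C.apply([0,0,1])
for a in (10,20,30,40,50,60,70,76): print(a,np.round(n*a,1))"
```

```text
time: 3.45
ee_pos: [0.597, -0.2712, 0.1231]
tcp_rot: [180.0, -32.0, 14.7]
wrist_force: [-0.8, -0.4, -0.1]
opening: 0.0051
grasp_force: 0.0
cradle tcp mm [68.1 -0.4 37. ] world [ 0.597  -0.2712  0.1231] F [-0.8 -0.4 -0.1] grip 0.0051015239446356424 0.0 t 3.45 q [-36.  -5. -15.  58.  24. 134.]
10 [-5.1 -1.3  8.5]
20 [-10.3  -2.7  17. ]
30 [-15.4  -4.   25.4]
40 [-20.5  -5.4  33.9]
50 [-25.6  -6.7  42.4]
60 [-30.8  -8.1  50.9]
70 [-35.9  -9.4  59.4]
76 [-39.  -10.2  64.5]
```

The fingers reached 5 mm with no force on them, so the bar isn't between the pads. I'll look.

Run:
```python
from h import *
p,d=imaging.camera("side"); cv2.imwrite("pics/s2.png",cv2.resize(p[190:400,270:480,::-1],(600,600),interpolation=cv2.INTER_CUBIC))
```

```text
(no output)
```

View pics/s2.png

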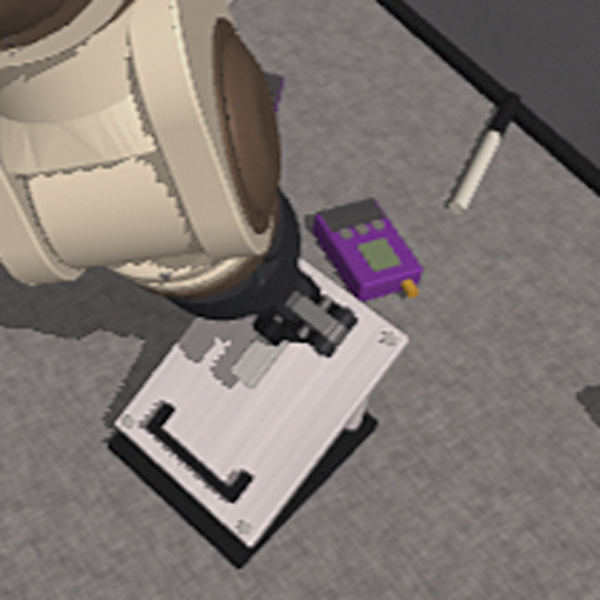

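```bash
python3 - <<'E'
from h import *
p,d=imaging.camera("wrist"); cv2.imwrite("pics/w2.png",p[:,:,::-1])
i=imaging.camera_info("wrist"); print(i)
E
python3 -m jog '[{"rotation":[0,0,0],"translation":[0,0,0],"grip":5}]'
```

```text
{'vertical_fov': 65.70646984690485, 'cx': 282.1455426866416, 'cy': 207.67232534687102, 'tool_from_camera': array([[ 5.47632914e-06, -9.60796068e-01, -2.77256046e-01,
         6.93952722e-02],
       [ 9.99999941e-01,  1.00255088e-04, -3.27669556e-04,
        -8.55471586e-04],
       [ 3.42619950e-04, -2.77256028e-01,  9.60796013e-01,
        -1.70649167e-01],
       [ 0.00000000e+00,  0.00000000e+00,  0.00000000e+00,
         1.00000000e+00]])}
time: 3.65
ee_pos: [0.597, -0.271, 0.1228]
tcp_rot: [180.0, -32.0, 14.7]
wrist_force: [-0.4, 0.7, 0.7]
opening: 0.0052
grasp_force: 0.0
```

View pics/w2.png

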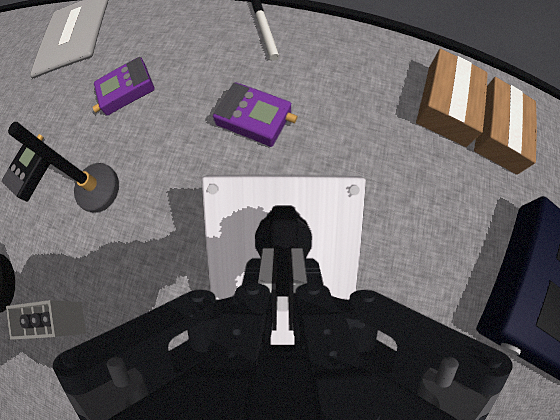

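Run:
```python
from h import *
s=readout.get_obs(); p,d=imaging.camera("wrist"); i=imaging.camera_info("wrist")
f=210/np.tan(np.radians(i["vertical_fov"]/2)); v,u=np.mgrid[0:420,0:560]
a=u-i["cx"]; b=v-i["cy"]; r=np.hypot(a,b)+1e-9; t=r/f
P=np.stack([a/r*np.tan(t)*d,b/r*np.tan(t)*d,d],-1); T=i["tool_from_camera"]; P=P@T[:3,:3].T+T[:3,3]
W=R.from_euler("xyz",s["tcp_rot"],degrees=True).apply(P.reshape(-1,3))+s["ee_pos"]
L=(C.inv().apply(W-O)*1000).reshape(420,560,3)
for vv in (200,215,225,235,245,255,265,280,300,315,330):
    print(vv,[tuple(int(x) for x in L[vv,uu])+(int(p[vv,uu].mean()),) for uu in (255,263,268,274,279,283,287,292,297,304)])
```

```text
200 [(82, 18, -1, 224), (82, 13, -1, 222), (82, 10, -1, 223), (82, 6, -1, 220), (82, 2, 0, 224), (82, 0, -1, 224), (82, -2, -1, 224), (82, -5, -1, 225), (82, -9, -1, 231), (82, -13, -1, 232)]
215 [(72, 18, -1, 141), (72, 13, 0, 142), (80, 8, 26, 0), (88, 4, 50, 5), (88, 2, 51, 18), (88, 0, 52, 13), (88, -1, 51, 22), (88, -4, 52, 18), (81, -7, 28, 16), (72, -13, 0, 231)]
225 [(64, 19, 0, 139), (76, 11, 33, 19), (76, 8, 33, 26), (85, 4, 58, 21), (85, 2, 59, 36), (85, 0, 59, 28), (85, -1, 58, 32), (85, -4, 59, 23), (85, -6, 57, 23), (76, -11, 33, 34)]
235 [(70, 16, 32, 25), (70, 11, 32, 13), (70, 8, 32, 32), (80, 4, 58, 32), (80, 2, 59, 20), (80, 0, 59, 30), (137, 0, 207, 28), (80, -4, 58, 29), (79, -6, 57, 26), (70, -11, 32, 25)]
245 [(64, 16, 32, 71), (64, 11, 33, 20), (64, 8, 32, 14), (75, 4, 58, 23), (75, 2, 59, 30), (75, 0, 59, 22), (75, -1, 60, 27), (75, -4, 59, 32), (74, -6, 57, 23), (64, -12, 32, 30)]
255 [(42, 19, 0, 141), (77, 9, 76, 104), (77, 6, 76, 102), (77, 4, 76, 19), (70, 2, 59, 23), (69, 0, 58, 15), (70, -1, 59, 21), (77, -3, 76, 92), (78, -5, 76, 106), (58, -12, 33, 2
[... 236 characters left out ...]
9, 102), (77, 3, 99, 20), (56, 2, 59, 15), (55, 0, 58, 26), (55, -1, 59, 4), (77, -3, 99, 20), (78, -4, 99, 75), (77, -7, 98, 107)]
300 [(79, 9, 115, 30), (78, 7, 115, 21), (78, 5, 113, 29), (70, 3, 102, 24), (24, 2, 30, 192), (25, 0, 30, 194), (24, -2, 29, 164), (70, -3, 102, 27), (79, -4, 115, 25), (79, -6, 116, 25)]
315 [(84, 8, 131, 26), (82, 6, 129, 29), (70, 5, 112, 24), (63, 3, 101, 25), (-8, 3, 0, 226), (-8, 0, -1, 222), (-8, -3, 0, 243), (63, -3, 101, 28), (75, -4, 118, 23), (84, -5, 131, 21)]
330 [(84, 7, 138, 20), (79, 6, 132, 30), (63, 5, 112, 24), (56, 3, 103, 130), (-23, 3, -1, 225), (-22, 0, 0, 222), (-23, -3, -1, 231), (56, -3, 101, 142), (64, -4, 112, 21), (83, -5, 137, 15)]
```

Run:
```python
from h import *
for c in ("side","scene"):
    z=np.load(c+".npz"); X=cloud(c,z["d"]); k=(z["d"]>0)&(abs(X[...,0]-.55)<.08)&(abs(X[...,1])<.05)&(X[...,2]>.16)
    print(c,k.sum(),np.sort(X[k][:,2])[:8], X[k][np.argsort(X[k][:,2])[:5]])
s=readout.get_obs(); p,d=imaging.camera("wrist"); i=imaging.camera_info("wrist")
f=210/np.tan(np.radians(i["vertical_fov"]/2)); v,u=np.mgrid[0:420,0:560]
a=u-i["cx"]; b=v-i["cy"]; r=np.hypot(a,b)+1e-9; t=r/f
P=np.stack([a/r*np.tan(t)*d,b/r*np.tan(t)*d,d],-1); T=i["tool_from_camera"]; P=(P@T[:3,:3].T+T[:3,3])*1000
for vv in range(243,275,2): print(vv,[tuple(int(x) for x in P[vv,uu]) for uu in (264,268,272,294,298,302)])
```

```text
side 9446 [0.24435658 0.24504408 0.24514548 0.2454565  0.24596951 0.24702789
 0.24722698 0.24782947] [[ 0.59272684  0.00173328  0.24435658]
 [ 0.59233898 -0.00265862  0.24504408]
 [ 0.59199068  0.00807208  0.24514548]
 [ 0.49980863 -0.00463548  0.2454565 ]
 [ 0.59150867  0.00347751  0.24596951]]
scene 8981 [0.24436203 0.24554882 0.24702898 0.24721131 0.24794506 0.24889217
 0.24899821 0.24991249] [[ 0.59927895 -0.00845311  0.24436203]
 [ 0.59987841 -0.0103033   0.24554882]
 [ 0.50720867 -0.01110826  0.24702898]
 [ 0.59915012 -0.00844893  0.24721131]
 [ 0.59981633  0.00908817  0.24794506]]
243 [(-1, -11, 3), (-1, -9, 2), (7, -5, -21), (8, 4, -22), (-1, 8, 2), (-2, 10, 3)]
245 [(-3, -11, 2), (-3, -9, 3), (7, -5, -22), (7, 4, -22), (-3, 8, 2), (-3, 10, 2)]
247 [(-4, -11, 3), (-4, -9, 2), (6, -5, -22), (5, 5, -21), (-4, 8, 4), (-4, 10, 3)]
249 [(9, -9, -33), (9, -7, -33), (10, -5, -34), (10, 4, -33), (10, 6, -33), (10, 8, -33)]
251 [(9, -9, -34), (10, -7, -35), (10, -5, -36), (10, 4, -35), (9, 6, -35), (9, 8, -35)]
253 [(9, -9, -37), (9, -7, -37), (10, -5, -38), (9, 4, -37), (9, 6, -37), 
[... 211 characters left out ...]
(10, -6, -44), (9, -5, -43), (9, 4, -43), (9, 5, -44), (9, 7, -42)]
261 [(10, -8, -47), (10, -6, -47), (9, -5, -45), (10, 4, -46), (10, 5, -46), (10, 7, -46)]
263 [(9, -8, -47), (9, -6, -47), (9, -5, -47), (9, 4, -47), (10, 5, -48), (9, 7, -48)]
265 [(10, -8, -50), (10, -6, -49), (10, -5, -50), (9, 4, -49), (10, 5, -50), (10, 7, -50)]
267 [(10, -8, -52), (10, -6, -53), (10, -4, -53), (10, 3, -52), (10, 5, -52), (10, 7, -52)]
269 [(10, -8, -54), (10, -6, -54), (10, -4, -54), (10, 3, -54), (10, 5, -53), (10, 7, -54)]
271 [(10, -8, -56), (10, -6, -57), (10, -4, -55), (9, 3, -55), (9, 5, -54), (10, 6, -55)]
273 [(10, -7, -58), (10, -6, -58), (9, -4, -56), (10, 3, -57), (10, 5, -58), (9, 6, -56)]
```

The wrist depth shows the real fingertips about 32 mm short of the reported TCP. The side view at the start agrees: open tips at z=0.244 with the TCP at 0.202. The fingers therefore closed above the bar. I'll allow for this offset: open, go 32 mm deeper, grip.

```bash
python3 -m jog '[{"rotation":[0,0,0],"translation":[0,0,0],"grip":40},{"rotation":[0,0,0],"translation":[0,0,0],"grip":40},{"rotation":[0,0,0],"translation":[0,0,0],"grip":40},{"rotation":[0,0,0],"translation":[0,0,0],"grip":40},{"rotation":[0,0,0],"translation":[5,1.3,-8.5],"grip":40},{"rotation":[0,0,0],"translation":[10,2.6,-17],"grip":40},{"rotation":[0,0,0],"translation":[14,3.6,-23],"grip":40},{"rotation":[0,0,0],"translation":[16.4,4.3,-27],"grip":40},{"rotation":[0,0,0],"translation":[16.4,4.3,-27],"grip":5},{"rotation":[0,0,0],"translation":[16.4,4.3,-27],"grip":5},{"rotation":[0,0,0],"translation":[16.4,4.3,-27],"grip":5},{"rotation":[0,0,0],"translation":[16.4,4.3,-27],"grip":5},{"rotation":[0,0,0],"translation":[16.4,4.3,-27],"grip":5}]' 40
python3 -c "
from h import *
cr(); to([68,0,5],-90)"
```

```text
time: 5.05
ee_pos: [0.6137, -0.2673, 0.0968]
tcp_rot: [179.9, -32.1, 14.7]
wrist_force: [-3.0, -3.0, 5.1]
opening: 0.0133
grasp_force: 41.2
cradle tcp mm [68.7 -0.8  5.6] world [ 0.6137 -0.2673  0.0968] F [-3.  -3.   5.1] grip 0.013307477588541144 41.15999758243561 t 5.05 q [-34.  -3. -16.  54.  24. 136.]
d [-0.5  0.7 -0.9] rot [0.07 0.07 0.02]
```

```bash
python3 -m jog '[{"rotation":[-3.1,-0.8,5.1],"translation":[0,0,0],"grip":5},{"rotation":[-6.2,-1.6,10.2],"translation":[0,0,0],"grip":5},{"rotation":[-9.2,-2.4,15.3],"translation":[0,0,0],"grip":5},{"rotation":[-12.3,-3.2,20.4],"translation":[0,0,0],"grip":5},{"rotation":[-15.4,-4,25.4],"translation":[0,0,0],"grip":5},{"rotation":[-18.5,-4.8,30.5],"translation":[0,0,0],"grip":5},{"rotation":[-21.5,-5.6,35.6],"translation":[0,0,0],"grip":5},{"rotation":[-24.6,-6.5,40.7],"translation":[0,0,0],"grip":5},{"rotation":[-27.7,-7.3,45.8],"translation":[0,0,0],"grip":5},{"rotation":[-30.8,-8.1,50.9],"translation":[0,0,0],"grip":5},{"rotation":[-33.8,-8.9,56],"translation":[0,0,0],"grip":5},{"rotation":[-36.9,-9.7,61.1],"translation":[0,0,0],"grip":5},{"rotation":[-37.9,-10,62.8],"translation":[0,0,0],"grip":5},{"rotation":[-37.9,-10,62.8],"translation":[0,0,0],"grip":5},{"rotation":[-37.9,-10,62.8],"translation":[0,0,0],"grip":5}]'
python3 -c "
from h import *
cr(); to([68,0,5],-15.5); s=readout.get_obs(); print(s['torque'])"
```

```text
time: 6.55
ee_pos: [0.6127, -0.2664, 0.0963]
tcp_rot: [149.0, -8.5, 91.1]
wrist_force: [-12.6, 2.1, 9.4]
opening: 0.0131
grasp_force: 42.2
cradle tcp mm [67.8  0.3  5.5] world [ 0.6127 -0.2664  0.0963] F [-12.6   2.1   9.4] grip 0.013085876529056635 42.168150544166565 t 6.55 q [-34.  -3. -16.  55.  24.  62.]
d [ 0.5 -0.2 -0.4] rot [-0.33 -0.08  0.36]
[0.61964913 1.586533   0.70970736]
```

```bash
python3 -m jog '[{"rotation":[0,0,0],"translation":[0,0,0],"grip":45},{"rotation":[0,0,0],"translation":[0,0,0],"grip":45},{"rotation":[0,0,0],"translation":[0,0,0],"grip":45},{"rotation":[0,0,0],"translation":[0,0,0],"grip":45},{"rotation":[0,0,0],"translation":[-5,-1.3,8.5],"grip":45},{"rotation":[0,0,0],"translation":[-15,-4,25],"grip":45},{"rotation":[0,0,0],"translation":[-30,-8,50],"grip":45},{"rotation":[0,0,0],"translation":[-40,-10,75],"grip":60},{"rotation":[0,0,0],"translation":[-40,-10,105],"grip":80},{"rotation":[0,0,0],"translation":[-40,-10,105],"grip":80}]'
python3 - <<'E'
from h import *
cr(); to([617,67,120],76.5,"w")
p,d=imaging.camera("side"); cv2.imwrite("pics/s3.png",cv2.resize(p[120:400,180:480,::-1],(640,597),interpolation=cv2.INTER_CUBIC))
for t in("whip","latch_tip"): print(spotter.mark_of("side",t)[:2])
X=cloud("side",d)
m=(X[...,2]>.1)&(X[...,2]<.15)&(abs(X[...,0]-.6)<.08)&(abs(X[...,1]+.03)<.05); print("whip",m.sum(),np.median(X[m],0))
E
```

```text
time: 7.55
ee_pos: [0.5744, -0.278, 0.207]
tcp_rot: [148.6, -8.2, 91.1]
wrist_force: [0.7, 0.7, -0.5]
opening: 0.0802
grasp_force: 0.0
cradle tcp mm [ 92.6  -1.2 120.6] world [ 0.5744 -0.278   0.207 ] F [ 0.7  0.7 -0.5] grip 0.0801682764462998 0.0 t 7.55 q [-38.  -7.  -8.  68.  25.  58.]
d [ 42.6 345.  -87. ] rot [-27.87  20.95  75.46]
[{'uv': [309.2, 252.7], 'confidence': 0.46}]
[{'uv': [389.5, 324.2], 'confidence': 0.59}]
whip 0 [nan nan nan]
  return _methods._mean(a, axis=axis, dtype=dtype,
  ret = um.true_divide(
```

View pics/s3.png

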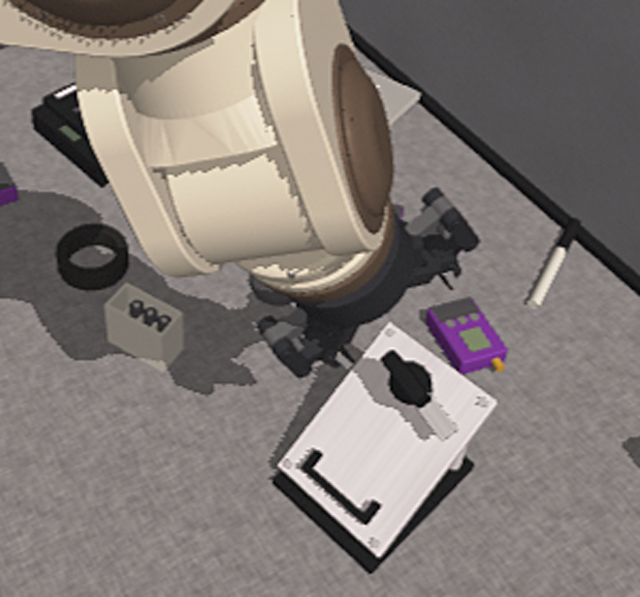

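The latch is open: the arm at (430,420) points to -y. Now I travel over the whip to above the black pack.

```bash
python3 -m jog '[{"rotation":[-2.8,2.1,7.5],"translation":[3,25,20],"grip":80},{"rotation":[-5.6,4.2,15.1],"translation":[6,55,30],"grip":80},{"rotation":[-8.4,6.3,22.6],"translation":[10,90,30],"grip":80},{"rotation":[-11.2,8.4,30.2],"translation":[15,125,30],"grip":80},{"rotation":[-14,10.5,37.7],"translation":[20,160,30],"grip":80},{"rotation":[-16.7,12.6,45.3],"translation":[24,195,30],"grip":80},{"rotation":[-19.5,14.7,52.8],"translation":[28,230,30],"grip":80},{"rotation":[-22.3,16.8,60.4],"translation":[33,265,30],"grip":80},{"rotation":[-25,18.9,67.9],"translation":[38,300,20],"grip":80},{"rotation":[-27.9,21,75.5],"translation":[42,330,0],"grip":80},{"rotation":[-27.9,21,75.5],"translation":[42.6,345,-40],"grip":80},{"rotation":[-27.9,21,75.5],"translation":[42.6,345,-87],"grip":80},{"rotation":[-27.9,21,75.5],"translation":[42.6,345,-87],"grip":80},{"rotation":[-27.9,21,75.5],"translation":[42.6,345,-87],"grip":80},{"rotation":[-27.9,21,75.5],"translation":[42.6,345,-87],"grip":80}]'
cat >> h.py <<'E'
def wcloud():
    s=readout.get_obs(); p,d=imaging.camera("wrist"); i=imaging.camera_info("wrist")
    f=210/np.tan(np.radians(i["vertical_fov"]/2)); v,u=np.mgrid[0:420,0:560]
    a=u-i["cx"]; b=v-i["cy"]; r=np.hypot(a,b)+1e-9; t=r/f
    P=np.stack([a/r*np.tan(t)*d,b/r*np.tan(t)*d,d],-1); T=i["tool_from_camera"]; P=P@T[:3,:3].T+T[:3,3]
    W=R.from_euler("xyz",s["tcp_rot"],degrees=True).apply(P.reshape(-1,3)).reshape(P.shape)+s["ee_pos"]
    return p,d,P,W
E
python3 - <<'E'
from h import *
cr(); p,d,P,W=wcloud(); cv2.imwrite("pics/w4.png",p[:,:,::-1])
r=(np.linalg.norm(W[...,:2]-[.617,.067],axis=-1)<.055)&(W[...,2]>.017)&(W[...,2]<.027)&(d>0)
print(r.sum(),cv2.minAreaRect((W[r][:,:2]*1000).astype(np.float32)),np.median(W[r][:,2]))
g=(np.linalg.norm(W[...,:2]-[0.63,.068],axis=-1)<.07)&(d>0)&(p[...,0].astype(int)-p[...,2]>60)&(W[...,2]<.03)&(W[...,2]>.008)
print(g.sum(),np.median(W[g],0)); to([617,67,-25],76.5,"w")
E
```

```text
time: 9.2
ee_pos: [0.6172, 0.0679, 0.1169]
tcp_rot: [-179.7, -0.0, 166.3]
wrist_force: [-0.2, 0.5, 1.1]
opening: 0.0797
grasp_force: 0.0
cradle tcp mm [154.4 322.5 -24.3] world [0.6172 0.0679 0.1169] F [-0.2  0.5  1.1] grip 0.07969612609809246 0.0 t 9.2 q [ 6. 14. 11. 87. -0. 20.]
4564 ((615.7406616210938, 68.4033203125), (50.161590576171875, 69.14311218261719), 76.54227447509766) 0.02128268399189074
74 [0.65824682 0.06985677 0.01404157]
d [  -0.5   -0.9 -142.2] rot [ 0.32 -0.06  0.17]
```

View pics/w4.png

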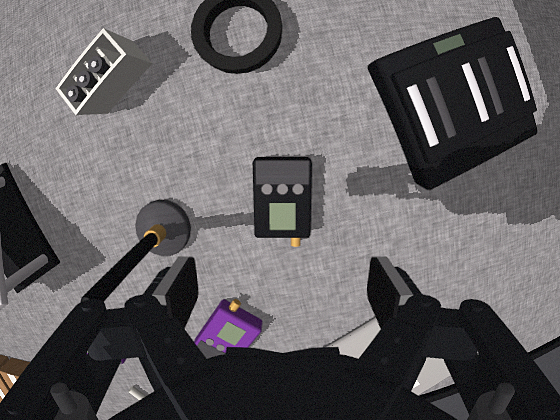

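Run:
```python
from h import *
p,d,P,W=wcloud()
# whip: points 30..150mm high
k=(d>0)&(W[...,2]>.03)&(W[...,2]<.15)&(np.linalg.norm(W[...,:2]-[.62,-.035],axis=-1)<.05)
print("whip",k.sum(),np.median(W[k],0),"tool",np.median(P[k],0),np.percentile(P[k][:,1],[2,98]))
f=(d>0)&(P[...,2]<-.02)&(P[...,2]>-.08)&(abs(P[...,0])<.02)&(abs(P[...,1])<.07)
q=P[f]; 
for s in (-1,1):
    z=q[q[:,1]*s>0]; print("finger",s,len(z),np.percentile(z[:,2],99.5),np.percentile(z[:,1]*s,[1,99]))
to([615.7,68.4,-31],76.5,"w")
```

```text
whip 1564 [ 0.61626533 -0.04719116  0.1001414 ] tool [-0.02601739 -0.11172486  0.01775011] [-0.11937641 -0.10933016]
finger -1 2303 -0.03927346307703353 [0.03899157 0.05272675]
finger 1 2296 -0.03927328079624889 [0.04008288 0.05371323]
d [  -1.8    0.5 -148.1] rot [ 0.32 -0.06  0.18]
```

```bash
python3 -m jog '[{"rotation":[0.3,0,0.2],"translation":[-1.3,0.5,-20],"grip":66},{"rotation":[0.3,0,0.2],"translation":[-1.3,0.5,-45],"grip":66},{"rotation":[0.3,0,0.2],"translation":[-1.3,0.5,-70],"grip":66},{"rotation":[0.3,0,0.2],"translation":[-1.3,0.5,-70],"grip":66},{"rotation":[0.3,0,0.2],"translation":[-1.3,0.5,-70],"grip":66}]'
```

```text
time: 9.8
ee_pos: [0.6154, 0.0686, 0.0456]
tcp_rot: [-179.9, -0.2, 166.6]
wrist_force: [1.1, -0.1, 1.4]
opening: 0.0663
grasp_force: 0.0
```

```bash
python3 -m jog '[{"rotation":[0,0,0],"translation":[0,0,-20],"grip":66},{"rotation":[0,0,0],"translation":[0,0,-40],"grip":66},{"rotation":[0,0,0],"translation":[0,0,-55],"grip":66},{"rotation":[0,0,0],"translation":[0,0,-67],"grip":66},{"rotation":[0,0,0],"translation":[0,0,-75],"grip":66},{"rotation":[0,0,0],"translation":[0,0,-75],"grip":66},{"rotation":[0,0,0],"translation":[0,0,-75],"grip":55},{"rotation":[0,0,0],"translation":[0,0,-75],"grip":48},{"rotation":[0,0,0],"translation":[0,0,-75],"grip":45},{"rotation":[0,0,0],"translation":[0,0,-75],"grip":45},{"rotation":[0,0,0],"translation":[0,0,-75],"grip":45}]' 25
python3 - <<'E'
from h import *
cr(); p,d,P,W=wcloud()
r=(np.linalg.norm(P[...,:2],axis=-1)<.05)&(abs(W[...,2]-.0215)<.004)&(d>0)
q=P[r]*1000; print(r.sum(),np.percentile(q[:,0],[1,50,99]),np.percentile(q[:,1],[1,99]),np.median(q[:,2]))
E
```

```text
time: 10.9
ee_pos: [0.6153, 0.0688, -0.0302]
tcp_rot: [-179.9, -0.2, 166.6]
wrist_force: [0.0, 0.2, 4.8]
opening: 0.0493
grasp_force: 27.8
cradle tcp mm [  75.   323.9 -148.2] world [ 0.6153  0.0688 -0.0302] F [0.  0.2 4.8] grip 0.04927365045688994 27.836023271083832 t 10.9 q [ 6. 16. -3. 71. -0. 20.]
16482 [-30.94491556   7.69674821  34.05982347] [-27.10819088  28.30904122] -51.65683077909449
```

```bash
python3 -m jog '[{"rotation":[0,0,0],"translation":[0,0,5],"grip":45},{"rotation":[0,0,0],"translation":[0,0,15],"grip":45},{"rotation":[0,0,0],"translation":[0,0,40],"grip":45},{"rotation":[0,0,0],"translation":[0,0,75],"grip":45},{"rotation":[0,0,0],"translation":[0,0,115],"grip":45},{"rotation":[0,0,0],"translation":[0,0,155],"grip":45},{"rotation":[0,0,0],"translation":[0,0,190],"grip":45},{"rotation":[0,0,0],"translation":[0,0,210],"grip":45},{"rotation":[0,0,0],"translation":[0,0,210],"grip":45},{"rotation":[0,0,0],"translation":[0,0,210],"grip":45}]' 35
python3 - <<'E'
from h import *
cr(); p,d,P,W=wcloud()
k=(d>0)&(abs(P[...,2]+.052)<.006)&(abs(P[...,0])<.06)&(abs(P[...,1])<.022)
q=P[k]*1000; print(k.sum(),np.percentile(q[:,0],[.5,50,99.5]),"plane slope",np.polyfit(q[:,0],q[:,2],1))
top=q; rr=cv2.minAreaRect(q[:,:2].astype(np.float32)); print(rr)
to([4,0,60],90)
E
```

```text
time: 11.95
ee_pos: [0.6147, 0.0688, 0.1783]
tcp_rot: [-179.9, -0.3, 166.6]
wrist_force: [-0.8, -0.6, -0.8]
opening: 0.0496
grasp_force: 37.5
cradle tcp mm [185. 324.  29.] world [0.6147 0.0688 0.1783] F [-0.8 -0.6 -0.8] grip 0.04959521585990359 37.47694194316864 t 11.95 q [ 6. 15. 18. 94. -0. 20.]
14402 [-32.04988488   7.67603693  34.39126413] plane slope [ 5.73769299e-03 -5.15511293e+01]
((-0.09587478637695312, 0.0054111480712890625), (43.98779296875, 69.5713119506836), 89.98753356933594)
d [ -81.7 -356.5  -68.6] rot [  0.52 -32.72  27.41]
```

```bash
python3 -m jog '[{"rotation":[0,0,0],"translation":[-5,-25,5],"grip":45},{"rotation":[0,0,0],"translation":[-10,-60,10],"grip":45},{"rotation":[0,0,0],"translation":[-15,-100,10],"grip":45},{"rotation":[0,0,0],"translation":[-25,-140,10],"grip":45},{"rotation":[0,-4.1,3.4],"translation":[-35,-180,10],"grip":45},{"rotation":[0.1,-8.2,6.9],"translation":[-45,-220,10],"grip":45},{"rotation":[0.2,-12.3,10.3],"translation":[-55,-260,5],"grip":45},{"rotation":[0.3,-16.4,13.7],"translation":[-65,-295,-10],"grip":45},{"rotation":[0.4,-20.5,17.1],"translation":[-72,-325,-25],"grip":45},{"rotation":[0.4,-24.6,20.6],"translation":[-78,-345,-40],"grip":45},{"rotation":[0.5,-28.7,24],"translation":[-81,-355,-55],"grip":45},{"rotation":[0.5,-32.7,27.4],"translation":[-82,-356.5,-68.5],"grip":45},{"rotation":[0.5,-32.7,27.4],"translation":[-82,-356.5,-68.5],"grip":45},{"rotation":[0.5,-32.7,27.4],"translation":[-82,-356.5,-68.5],"grip":45},{"rotation":[0.5,-32.7,27.4],"translation":[-82,-356.5,-68.5],"grip":45}]'
python3 - <<'E'
from h import *
cr(); p,d,P,W=wcloud(); cv2.imwrite("pics/w5.png",p[:,:,::-1])
L=C.inv().apply((W-O).reshape(-1,3)).reshape(W.shape)*1000
k=(d>0)&(abs(L[...,2]-8)<4.5)&(L[...,0]<-15)&(L[...,0]>-50)&(abs(L[...,1])<45)&(p.max(-1)<90); q=L[k]; print("lip",k.sum(),q.min(0) if len(q) else 0,q.max(0) if len(q) else 0)
k=(d>0)&(abs(L[...,2]-58)<4)&(abs(L[...,0]-68)<30)&(abs(L[...,1])<30); q=L[k]; print("bar",k.sum(),cv2.minAreaRect(q[:,:2].astype(np.float32)) if k.sum()>3 else 0)
k=(d>0)&(abs(L[...,2])<4)&(abs(L[...,0]-20)<90)&(abs(L[...,1])<70)&(p.min(-1)>110);q=L[k];print("deck",np.median(q,0),cv2.minAreaRect(q[:,:2].astype(np.float32)))
to([4,0,-20],90)
E
```

```text
time: 13.5
ee_pos: [0.5333, -0.2875, 0.1111]
tcp_rot: [-180.0, 32.0, -165.3]
wrist_force: [0.3, 0.9, -1.3]
opening: 0.049
grasp_force: 37.4
cradle tcp mm [ 5.9 -0.  61.6] world [ 0.5333 -0.2875  0.1111] F [ 0.3  0.9 -1.3] grip 0.04897051699347677 37.406827211380005 t 13.5 q [-42.  -9. -20.  60.  26. -52.]
lip 1215 [-44.01259783 -33.07692197   3.55375259] [-24.13550214  34.33552889  12.49940385]
bar 0 0
deck [-24.92157026   0.03974642  -0.97221916] ((20.188148498535156, -0.12178802490234375), (110.61299896240234, 154.31137084960938), 89.60850524902344)
d [ 40.   10.5 -70.5] rot [ 0.01  0.08 -0.02]
```

View pics/w5.png

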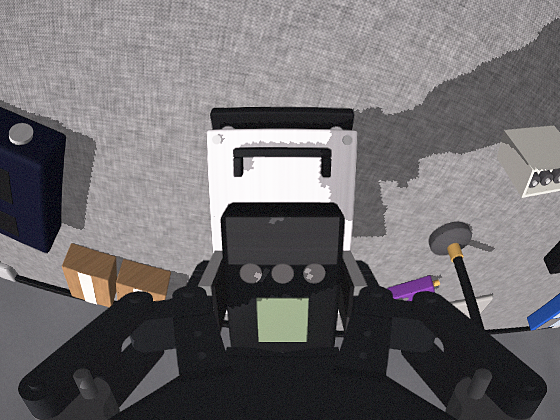

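```bash
python3 -m jog '[{"rotation":[0,0,0],"translation":[8,2,-14],"grip":45},{"rotation":[0,0,0],"translation":[18,4.7,-31],"grip":45},{"rotation":[0,0,0],"translation":[27,7,-47],"grip":45},{"rotation":[0,0,0],"translation":[35,9,-61],"grip":45},{"rotation":[0,0,0],"translation":[40,10.5,-70.5],"grip":45},{"rotation":[0,0,0],"translation":[40,10.5,-70.5],"grip":45},{"rotation":[0,0,0],"translation":[40,10.5,-70.5],"grip":45},{"rotation":[0,0,0],"translation":[40,10.5,-70.5],"grip":45}]'
cat > look.py <<'E'
from h import *
cr(); p,d,P,W=wcloud()
L=C.inv().apply((W-O).reshape(-1,3)).reshape(W.shape)*1000
for y in (-15,0,15):
    k=(d>0)&(abs(L[...,1]-y)<1.5)&(L[...,0]>-60)&(L[...,0]<0); q=L[k]; q=q[np.argsort(q[:,0])]
    print(y,[tuple(np.round(a[[0,2]],1).tolist()) for a in q[::max(1,len(q)//22)]])
s=readout.get_obs(); print(s["wrist_force"], C.inv().apply(s["wrist_force"]))
E
python3 look.py; python3 -c "
from h import *
to([4,0,-29],90)"
```

```text
time: 14.35
ee_pos: [0.5731, -0.2776, 0.041]
tcp_rot: [-179.9, 32.1, -165.3]
wrist_force: [-0.6, 0.1, -0.9]
opening: 0.0489
grasp_force: 37.4
cradle tcp mm [  3.6  -0.5 -19.6] world [ 0.5731 -0.2776  0.041 ] F [-0.6  0.1 -0.9] grip 0.04894599579889755 37.41949439048767 t 14.35 q [-38.  -4. -24.  50.  25. -48.]
-15 [(-59.7, -16.7), (-53.4, -1.3), (-45.4, -0.6), (-40.5, 11.4), (-31.1, -1.4), (-30.2, 31.1), (-27.4, 32.4), (-22.7, 33.2), (-18.2, 104.3), (-17.7, 107.8), (-17.4, 33.6), (-17.2, 112.9), (-17.0, 31.7), (-16.7, 105.4), (-16.3, 112.3), (-15.6, 33.4), (-15.0, 98.5), (-14.6, 97.3), (-14.4, 93.2), (-14.1, 32.1), (-10.8, 32.8), (-7.3, 81.1), (-1.6, 32.9)]
0 [(-59.6, -16.2), (-54.0, 0.4), (-47.3, -0.1), (-43.1, 11.2), (-35.1, -1.4), (-30.9, 28.0), (-29.8, 32.2), (-27.3, 33.3), (-22.2, 32.7), (-17.3, 33.2), (-12.3, 32.8), (-9.5, 103.2), (-9.1, 102.0), (-8.9, 99.7), (-8.8, 93.5), (-8.7, 97.5), (-8.5, 93.6), (-8.4, 92.0), (-8.2, 94.7), (-8.0, 94.2), (-7.7, 102.1), (-6.9, 33.8), (-1.8, 33.8)]
15 [(-59.7, -16.4), (-52.9, -1.5), (-45.5, -0.3), (-40.6, 11.5), (-31.1, 25.7), (-30.2, -1.3), (-27.5, 32.7), (-22.6, 32.9), (-18.1, 112.8), (-17.6, 108.5), (-17.3, 109.0), (-17.1, 109.5), (-16.9, 112.5), (-16.7, 106.6), (-16.4, 100.4), (-15.7, 99.7), (-15.0, 91.2), (-14.6, 95.5), (-14.3, 93.0), (-12.6, 33.6), (-8.4, 83.1), (-7.1, 82.0), (-0.4, 32.4)]
[-0.16661697  0.1904412  -0.48008543] [-0.35009794  0.22648801 -0.3473409 ]
d [ 5.1  1.9 -7.8] rot [0.02 0.14 0.  ]
```

```bash
python3 -m jog '[{"rotation":[0,0,0],"translation":[1.5,0.6,-2.5],"grip":45},{"rotation":[0,0,0],"translation":[3,1.1,-5],"grip":45},{"rotation":[0,0,0],"translation":[4.1,1.5,-6.8],"grip":45},{"rotation":[0,0,0],"translation":[4.6,1.7,-7.6],"grip":45},{"rotation":[0,0,0],"translation":[5.1,1.8,-8.4],"grip":45},{"rotation":[0,0,0],"translation":[5.1,1.8,-8.4],"grip":45},{"rotation":[0,0,0],"translation":[5.1,1.8,-8.4],"grip":45}]'
python3 -c "
from h import *
cr(); print(C.inv().apply(readout.get_obs()['wrist_force']))"
python3 -m jog '[{"rotation":[0,0,0],"translation":[0.3,0,-0.4],"grip":45},{"rotation":[0,0,0],"translation":[0.5,0.1,-0.9],"grip":45},{"rotation":[0,0,0],"translation":[0.5,0.1,-0.9],"grip":45}]'
python3 -c "
from h import *
cr(); print(C.inv().apply(readout.get_obs()['wrist_force']))"
```

```text
time: 15.1
ee_pos: [0.5778, -0.2754, 0.0314]
tcp_rot: [180.0, 32.1, -165.3]
wrist_force: [-1.7, -0.1, -1.1]
opening: 0.0495
grasp_force: 37.5
cradle tcp mm [  2.8   0.4 -30.4] world [ 0.5778 -0.2754  0.0314] F [-1.7 -0.1 -1.1] grip 0.0494845126651557 37.52066373825073 t 15.1 q [-37.  -4. -24.  48.  25. -47.]
[-2.02534687  0.35402619 -0.03754417]
time: 15.4
ee_pos: [0.578, -0.2755, 0.0313]
tcp_rot: [180.0, 32.1, -165.3]
wrist_force: [-10.5, 1.1, 8.2]
opening: 0.0492
grasp_force: 39.0
cradle tcp mm [  2.9   0.3 -30.6] world [ 0.578  -0.2755  0.0313] F [-10.5   1.1   8.2] grip 0.0492388796918811 39.00653421878815 t 15.4 q [-37.  -4. -24.  48.  25. -47.]
[-4.05250546  3.77213123 12.21977047]
```

```bash
python3 -m jog '[{"rotation":[0,0,0],"translation":[-0.3,0,0.5],"grip":45},{"rotation":[0,0,0],"translation":[-1.1,-0.2,0],"grip":45},{"rotation":[0,0,0],"translation":[-1.9,-0.4,-0.5],"grip":45},{"rotation":[0,0,0],"translation":[-2.7,-0.6,-1],"grip":45},{"rotation":[0,0,0],"translation":[-2.7,-0.6,-1],"grip":45}]'
python3 -c "
from h import *
cr(); print(C.inv().apply(readout.get_obs()['wrist_force']))"
python3 -m jog '[{"rotation":[0,0,0],"translation":[-0.4,-0.1,-0.3],"grip":45},{"rotation":[0,0,0],"translation":[-0.8,-0.2,-0.5],"grip":45},{"rotation":[0,0,0],"translation":[-0.8,-0.2,-0.5],"grip":45}]'
python3 -c "
from h import *
cr(); print(C.inv().apply(readout.get_obs()['wrist_force']))"
```

```text
time: 15.9
ee_pos: [0.576, -0.2762, 0.0301]
tcp_rot: [-180.0, 32.1, -165.3]
wrist_force: [-0.8, -0.5, 5.3]
opening: 0.0491
grasp_force: 38.1
cradle tcp mm [  0.5   0.1 -30.5] world [ 0.576  -0.2762  0.0301] F [-0.8 -0.5  5.3] grip 0.04912631041780508 38.126288652420044 t 15.9 q [-38.  -4. -24.  48.  25. -48.]
[ 2.030035   -0.23382421  5.01631634]
time: 16.2
ee_pos: [0.5752, -0.2764, 0.0296]
tcp_rot: [-180.0, 32.1, -165.3]
wrist_force: [-1.0, -0.2, 5.2]
opening: 0.0493
grasp_force: 38.2
cradle tcp mm [ -0.5   0.2 -30.5] world [ 0.5752 -0.2764  0.0296] F [-1.  -0.2  5.2] grip 0.049285797947364283 38.179771900177 t 16.2 q [-38.  -4. -24.  48.  25. -48.]
[1.83776797 0.02014793 4.9278512 ]
```

Only 2 N of drag so far, so it hasn't reached the lip. I keep sliding.

```bash
python3 -m jog '[{"rotation":[0,0,0],"translation":[-0.4,-0.1,-0.3],"grip":45},{"rotation":[0,0,0],"translation":[-0.8,-0.2,-0.5],"grip":45},{"rotation":[0,0,0],"translation":[-0.8,-0.2,-0.5],"grip":45}]'
python3 -c "
from h import *
cr(); print(C.inv().apply(readout.get_obs()['wrist_force']))"
python3 -m jog '[{"rotation":[0,0,0],"translation":[-0.4,-0.1,-0.3],"grip":45},{"rotation":[0,0,0],"translation":[-0.8,-0.2,-0.5],"grip":45},{"rotation":[0,0,0],"translation":[-0.8,-0.2,-0.5],"grip":45}]'
python3 look.py
```

```text
time: 16.5
ee_pos: [0.5744, -0.2765, 0.0291]
tcp_rot: [-180.0, 32.1, -165.3]
wrist_force: [-1.6, 0.0, 5.4]
opening: 0.0494
grasp_force: 38.2
cradle tcp mm [ -1.5   0.2 -30.5] world [ 0.5744 -0.2765  0.0291] F [-1.6  0.   5.4] grip 0.049384033255836374 38.18477511405945 t 16.5 q [-38.  -4. -25.  48.  25. -48.]
[1.59890879 0.42778159 5.40990781]
time: 16.8
ee_pos: [0.5735, -0.2767, 0.0285]
tcp_rot: [-180.0, 32.1, -165.3]
wrist_force: [-0.2, -0.4, 5.4]
opening: 0.0492
grasp_force: 38.2
cradle tcp mm [ -2.5   0.2 -30.5] world [ 0.5735 -0.2767  0.0285] F [-0.2 -0.4  5.4] grip 0.04921224066240941 38.17967355251312 t 16.8 q [-38.  -4. -25.  48.  25. -48.]
-15 [(-60.0, -17.4), (-54.5, -0.2), (-47.7, -0.8), (-43.5, 10.3), (-37.1, 17.5), (-35.2, 22.0), (-29.9, 21.9), (-24.4, 22.0), (-23.7, 97.0), (-23.4, 95.7), (-23.2, 99.0), (-22.9, 96.1), (-22.7, 99.7), (-22.4, 95.6), (-21.6, 88.6), (-21.1, 80.1), (-20.8, 82.5), (-20.5, 84.1), (-20.3, 81.4), (-19.6, 21.9), (-13.8, 71.1), (-8.2, 22.1), (-0.6, 20.9)]
0 [(-59.9, -16.5), (-55.0, -2.2), (-49.3, -1.4), (-43.8, 4.1), (-41.1, 11.0), (-36.8, 9.5), (-34.6, 21.3), (-30.1, 21.4), (-25.3, 22.0), (-20.4, 22.6), (-15.8, 85.6), (-15.2, 83.3), (-15.0, 79.1), (-14.9, 95.3), (-14.7, 81.4), (-14.5, 88.7), (-14.4, 94.9), (-14.2, 73.5), (-14.0, 93.7), (-13.7, 72.5), (-11.6, 21.9), (-5.8, 20.1), (-0.2, 21.5)]
15 [(-59.9, -17.5), (-54.8, -1.3), (-48.1, -0.7), (-43.5, 0.6), (-38.2, 11.2), (-35.8, 21.2), (-30.4, 21.2), (-25.1, 21.5), (-23.8, 95.0), (-23.5, 93.3), (-23.2, 102.1), (-23.1, 93.9), (-22.8, 91.4), (-22.6, 99.7), (-22.3, 97.7), (-21.3, 87.9), (-20.8, 85.9), (-20.2, 83.0), (-17.0, 21.1), (-14.5, 73.5), (-13.4, 70.6), (-8.4, 21.5), (-0.9, 22.2)]
[-5.37282902e-01 -1.56156706e-03  5.45637346e+00] [2.4503738  0.13482935 4.90287425]
```

```bash
python3 -m jog '[{"rotation":[0,0,0],"translation":[-0.4,-0.1,-0.3],"grip":45},{"rotation":[0,0,0],"translation":[-0.8,-0.2,-0.5],"grip":45},{"rotation":[0,0,0],"translation":[-0.8,-0.2,-0.5],"grip":45}]'
python3 -c "
from h import *
cr(); print(C.inv().apply(readout.get_obs()['wrist_force']))"
```

```text
time: 17.15
ee_pos: [0.573, -0.2769, 0.0282]
tcp_rot: [-180.0, 32.2, -165.3]
wrist_force: [1.2, 0.0, 5.1]
opening: 0.0494
grasp_force: 37.9
cradle tcp mm [ -3.1   0.2 -30.5] world [ 0.573  -0.2769  0.0282] F [1.2 0.  5.1] grip 0.04942527115121875 37.94245362281799 t 17.15 q [-38.  -4. -25.  48.  25. -48.]
[ 3.67701909 -0.29292234  3.73535394]
```

```bash
python3 -m jog '[{"rotation":[0,0,0],"translation":[-0.4,-0.1,-0.3],"grip":45},{"rotation":[0,0,0],"translation":[-0.4,-0.1,-0.3],"grip":45}]'
python3 -c "
from h import *
cr(); print(C.inv().apply(readout.get_obs()['wrist_force']))"
python3 -m jog '[{"rotation":[0,0,0],"translation":[0,0,0],"grip":50},{"rotation":[0,0,0],"translation":[0,0,0],"grip":54},{"rotation":[0,0,0],"translation":[0,0,0],"grip":58},{"rotation":[0,0,0],"translation":[0,0,0],"grip":62},{"rotation":[0,0,0],"translation":[0,0,0],"grip":62},{"rotation":[0,0,0],"translation":[-4,-1,6.8],"grip":62},{"rotation":[0,0,0],"translation":[-10,-2.7,17],"grip":62},{"rotation":[0,0,0],"translation":[-20.5,-5.4,34],"grip":62},{"rotation":[0,0,0],"translation":[-36,-9.4,59],"grip":62},{"rotation":[0,0,0],"translation":[-50,-13,82],"grip":62},{"rotation":[0,0,0],"translation":[-50,-13,82],"grip":62},{"rotation":[0,0,0],"translation":[-50,-13,82],"grip":62}]'
python3 look.py
python3 - <<'E'
from h import *
p,d=imaging.camera("wrist"); cv2.imwrite("pics/w6.png",p[:,:,::-1]); to([66,0,90],165)
E
```

```text
time: 17.35
ee_pos: [0.573, -0.2769, 0.0283]
tcp_rot: [-180.0, 32.2, -165.2]
wrist_force: [4.4, 1.2, 4.7]
opening: 0.0497
grasp_force: 37.9
cradle tcp mm [ -3.1   0.2 -30.4] world [ 0.573  -0.2769  0.0283] F [4.4 1.2 4.7] grip 0.049675731510565826 37.89798080921173 t 17.35 q [-38.  -4. -25.  48.  25. -48.]
[6.35946327 0.07133819 1.58263861]
time: 18.55
ee_pos: [0.522, -0.2905, 0.1106]
tcp_rot: [-179.9, 32.1, -165.3]
wrist_force: [0.3, -0.3, -0.3]
opening: 0.0616
grasp_force: 0.0
cradle tcp mm [-4.3 -0.  67.3] world [ 0.522  -0.2905  0.1106] F [ 0.3 -0.3 -0.3] grip 0.061645292074280496 0.0 t 18.55 q [-43. -10. -21.  60.  27. -53.]
-15 [(-59.9, -18.2), (-49.2, -0.6), (-39.2, 11.7), (-31.5, 23.3), (-25.9, 192.5), (-25.6, 200.2), (-25.4, 199.1), (-25.2, 188.9), (-25.0, 199.4), (-24.9, 189.3), (-24.7, 189.6), (-24.6, 189.5), (-24.4, 197.6), (-24.2, 200.2), (-23.7, 189.2), (-22.9, 185.3), (-22.6, 185.4), (-22.3, 177.6), (-21.9, 179.1), (-18.6, 21.8), (-16.0, 173.6), (-14.2, 21.3), (-3.0, 22.9)]
0 [(-60.0, -16.3), (-51.3, -1.0), (-42.6, 11.0), (-36.7, 21.9), (-28.5, 22.0), (-20.8, 22.0), (-17.4, 194.5), (-17.1, 189.3), (-17.0, 183.4), (-16.8, 175.0), (-16.7, 185.9), (-16.6, 185.1), (-16.5, 179.6), (-16.4, 190.3), (-16.3, 187.8), (-16.2, 192.8), (-16.1, 186.9), (-16.0, 181.2), (-15.8, 191.0), (-15.6, 181.2), (-15.2, 191.7), (-11.4, 21.9), (-2.6, 21.7)]
15 [(-60.0, -17.5), (-49.0, -2.4), (-39.0, 10.2), (-31.3, 22.2), (-25.9, 194.0), (-25.5, 195.0), (-25.3, 195.2), (-25.2, 194.7), (-25.1, 200.1), (-24.9, 21.8), (-24.8, 195.4), (-24.7, 191.8), (-24.6, 200.2), (-24.4, 196.6), (-24.1, 190.1), (-23.4, 183.7), (-22.3, 183.5), (-17.2, 176.2), (-16.5, 173.2), (-16.1, 174.7), (-15.5, 170.8), (-14.6, 170.1), (-3.6, 20.4)]
[ 0.60569345  0.0443634  -0.52450003] [ 0.22844831 -0.11078823 -0.76122946]
d [46.2 11.2 58.4] rot [-38.52 -10.09  63.58]
```

View pics/w6.png

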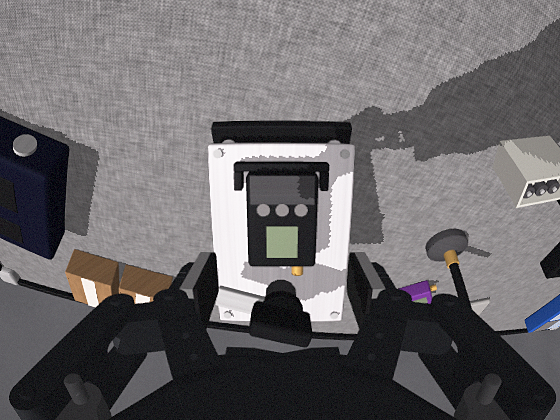

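The pack lies in the pocket with its band end at the lip (283,170) and the socket up the slope at (296,270). The latch is still open. Next I go to the knob.

```bash
python3 -m jog '[{"rotation":[-3.9,-1,6.4],"translation":[2,0,12],"grip":50},{"rotation":[-7.7,-2,12.7],"translation":[6,1,20],"grip":40},{"rotation":[-11.6,-3,19.1],"translation":[11,2,28],"grip":34},{"rotation":[-15.4,-4,25.4],"translation":[17,4,36],"grip":34},{"rotation":[-19.3,-5,31.8],"translation":[24,6,44],"grip":34},{"rotation":[-23.1,-6,38.1],"translation":[31,8,50],"grip":34},{"rotation":[-27,-7.1,44.5],"translation":[38,10,54],"grip":34},{"rotation":[-30.8,-8.1,50.9],"translation":[43,11,57],"grip":34},{"rotation":[-34.7,-9.1,57.2],"translation":[46,11.2,58.4],"grip":34},{"rotation":[-38.3,-10,63.2],"translation":[46,11.2,58.4],"grip":34},{"rotation":[-38.3,-10,63.2],"translation":[46,11.2,58.4],"grip":34},{"rotation":[-38.3,-10,63.2],"translation":[46,11.2,58.4],"grip":34}]'
python3 - <<'E'
from h import *
cr(); p,d,P,W=wcloud()
L=C.inv().apply((W-O).reshape(-1,3)).reshape(W.shape)*1000
k=(d>0)&(abs(L[...,2]-58)<4)&(abs(L[...,0]-67)<30)&(abs(L[...,1])<30)&(p.max(-1)<90); q=L[k]; print("bar",k.sum(),np.median(q,0),cv2.minAreaRect(q[:,:2].astype(np.float32)))
to([67,0,5],164.5)
E
```

```text
time: 19.85
ee_pos: [0.5679, -0.2782, 0.1666]
tcp_rot: [-149.0, 8.3, -88.6]
wrist_force: [-0.4, -0.2, 0.1]
opening: 0.0342
grasp_force: 0.0
cradle tcp mm [65.7  0.2 89.6] world [ 0.5679 -0.2782  0.1666] F [-0.4 -0.2  0.1] grip 0.03424125496872041 0.0 t 19.85 q [ -38.   -7.  -12.   64.   25. -123.]
bar 1296 [65.62282715 -2.27254752 58.80761727] ((65.99159240722656, -0.5948638916015625), (43.159000396728516, 13.772476196289062), 74.72864532470703)
d [ 44.5  11.6 -71.4] rot [-0.11 -0.05  0.09]
```

```bash
python3 -m jog '[{"rotation":[0,0,0],"translation":[10,2.6,-16.6],"grip":34},{"rotation":[0,0,0],"translation":[20,5.2,-33],"grip":34},{"rotation":[0,0,0],"translation":[30,7.8,-49.5],"grip":34},{"rotation":[0,0,0],"translation":[38,9.8,-62.5],"grip":34},{"rotation":[0,0,0],"translation":[43.2,11,-71],"grip":34},{"rotation":[0,0,0],"translation":[43.2,11,-71],"grip":34},{"rotation":[0,0,0],"translation":[43.2,11,-71],"grip":20},{"rotation":[0,0,0],"translation":[43.2,11,-71],"grip":5},{"rotation":[0,0,0],"translation":[43.2,11,-71],"grip":5},{"rotation":[0,0,0],"translation":[43.2,11,-71],"grip":5},{"rotation":[0,0,0],"translation":[43.2,11,-71],"grip":5}]' 40
python3 -c "
from h import *
cr()"
```

```text
time: 21.0
ee_pos: [0.6116, -0.2679, 0.0978]
tcp_rot: [-148.8, 8.1, -88.5]
wrist_force: [1.4, 0.5, 4.7]
opening: 0.0134
grasp_force: 42.4
cradle tcp mm [67.3 -0.9  7.5] world [ 0.6116 -0.2679  0.0978] F [1.4 0.5 4.7] grip 0.013366976213713262 42.358190417289734 t 21.0 q [ -35.   -3.  -16.   55.   24. -119.]
```

Gripped at 13.4 mm. Now I turn it back.

```bash
python3 -m jog '[{"rotation":[3.1,0.8,-5.1],"translation":[0,0,0],"grip":5},{"rotation":[6.2,1.6,-10.2],"translation":[0,0,0],"grip":5},{"rotation":[9.2,2.4,-15.3],"translation":[0,0,0],"grip":5},{"rotation":[12.3,3.2,-20.4],"translation":[0,0,0],"grip":5},{"rotation":[15.4,4,-25.4],"translation":[0,0,0],"grip":5},{"rotation":[18.5,4.8,-30.5],"translation":[0,0,0],"grip":5},{"rotation":[21.5,5.6,-35.6],"translation":[0,0,0],"grip":5},{"rotation":[24.6,6.5,-40.7],"translation":[0,0,0],"grip":5},{"rotation":[27.7,7.3,-45.8],"translation":[0,0,0],"grip":5},{"rotation":[30.8,8.1,-50.9],"translation":[0,0,0],"grip":5},{"rotation":[33.8,8.9,-56],"translation":[0,0,0],"grip":5},{"rotation":[36.9,9.7,-61.1],"translation":[0,0,0],"grip":5},{"rotation":[38.2,10,-63.2],"translation":[0,0,0],"grip":5},{"rotation":[38.2,10,-63.2],"translation":[0,0,0],"grip":5},{"rotation":[38.2,10,-63.2],"translation":[0,0,0],"grip":5}]'
python3 -c "
from h import *
cr(); to([67,0,5],90)"
```

```text
time: 22.5
ee_pos: [0.6116, -0.2678, 0.0978]
tcp_rot: [-179.9, 32.1, -165.2]
wrist_force: [0.5, 0.4, 5.4]
opening: 0.0131
grasp_force: 42.5
cradle tcp mm [67.4 -0.8  7.5] world [ 0.6116 -0.2678  0.0978] F [0.5 0.4 5.4] grip 0.013073358001980966 42.477291226387024 t 22.5 q [-35.  -3. -16.  55.  24. -45.]
d [ 0.8  1.  -2.4] rot [ 0.07  0.13 -0.03]
```

```bash
python3 -m jog '[{"rotation":[0,0,0],"translation":[0,0,0],"grip":20},{"rotation":[0,0,0],"translation":[0,0,0],"grip":34},{"rotation":[0,0,0],"translation":[0,0,0],"grip":34},{"rotation":[0,0,0],"translation":[0,0,0],"grip":34},{"rotation":[0,0,0],"translation":[-5,-1.3,8.5],"grip":34},{"rotation":[0,0,0],"translation":[-15,-4,25],"grip":34},{"rotation":[0,0,0],"translation":[-30,-8,50],"grip":34},{"rotation":[0,0,0],"translation":[-50,-13,82],"grip":34},{"rotation":[0,0,0],"translation":[-75,-17,105],"grip":34},{"rotation":[0,0,0],"translation":[-100,-17,120],"grip":34},{"rotation":[0,0,0],"translation":[-130,-17,130],"grip":34},{"rotation":[0,0,0],"translation":[-130,-17,130],"grip":34},{"rotation":[0,0,0],"translation":[-130,-17,130],"grip":34}]'
python3 - <<'E'
from h import *
cr(); p,d,P,W=wcloud()
L=C.inv().apply((W-O).reshape(-1,3)).reshape(W.shape)*1000
k=(d>0)&(abs(L[...,2]-58)<4)&(abs(L[...,0]-67)<30)&(abs(L[...,1])<30)&(p.max(-1)<90); q=L[k]; print("bar",k.sum(),cv2.minAreaRect(q[:,:2].astype(np.float32)) if k.sum()>5 else 0)
p2,_=imaging.camera("side"); 
cv2.imwrite("pics/end.png",np.vstack([p[60:340,:,::-1],p2[120:400,:,::-1]]))
E
```

```text
time: 23.8
ee_pos: [0.481, -0.2851, 0.2276]
tcp_rot: [-179.8, 32.1, -165.3]
wrist_force: [-0.2, 0.6, -1.0]
opening: 0.0341
grasp_force: 0.0
cradle tcp mm [ 25.3  15.6 186.9] world [ 0.481  -0.2851  0.2276] F [-0.2  0.6 -1. ] grip 0.0340891240659983 0.0 t 23.8 q [-46. -14. -11.  76.  27. -56.]
bar 587 ((65.3526611328125, 0.3869476318359375), (13.7776517868042, 43.62154769897461), 89.514892578125)
```

View pics/end.png

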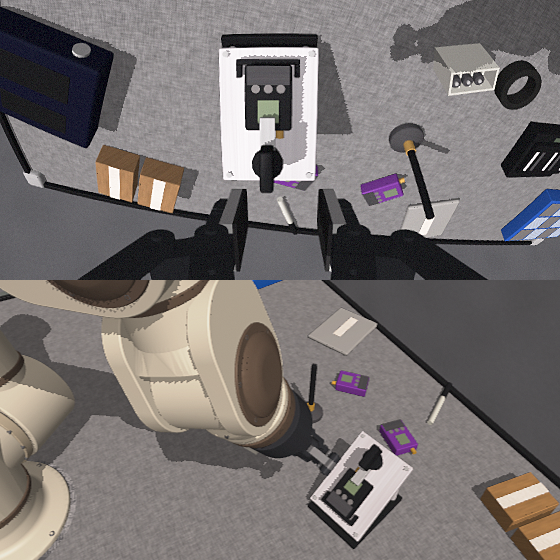

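The latch arm lies straight over the pack at (267,130), with the bar at about 0°. The pack sits against the lip, the other things haven't moved and the robot is clear. I'm handing it in.

```bash
python3 -c "
from h import *
print(bot.job_done())"
```

```text
the job is handed in; nothing more can be done
None
```

The job is handed in at about 24 s: the pack lies in the cradle against the lip with its socket up the slope, the latch is shut over it, the robot is clear and the caddy, tape roll and whip look undisturbed; the verdict was not shown.

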